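# Find the hidden interlock socket and seat the service pin

### The job

Put the grey bench power supply into service mode: take the orange-handled service pin from its blue stand, rest its tip gently at one end of the black strip on top of the supply and slide it along the strip until it drops into the socket, which cannot be seen. Then push the pin straight down until the interlock below is fully home, and let go, leaving the pin standing in the socket. Never press the pin on the supply with more than about 30 N, and leave the parts bin, the screwdriver and the spool where they are.

Things in the scene. Friction and masses are not known exactly. Their poses are not given: they have to be found in the camera images.
- pin_grip (a point): Centre of the service pin's orange square handle (18 x 18 mm, 40 mm tall; z axis up the pin, x and y square to the flat sides). The pin is loose, 40 to 85 g, 100 mm long; this point is 80 mm above its tip. At the start it stands upright in the stand's hole.
- pin_tip (a point): Tip of the service pin: lower end of its round steel shank, 8 mm in diameter, with a ball end of 4 mm radius, 60 mm of shank below the handle. The z axis points up the pin to the handle.
- stand_hole (a point): Centre of the hole's mouth in the top face of the blue pin stand, a fixed block 60 x 60 mm and 45 mm high; the hole is 10.5 mm across and 37 mm deep, so the pin must rise at least 37 mm to come out.
- strip (a point): Centre of the black strip on top of the supply, on its surface, 75 mm above the table; x across the strip, y along it, z up. The strip is the rigid floor of a straight channel 11 mm wide and 100 mm long (along y) with a rim 3 mm high all round. One vertical socket, 12 mm across and too black to be seen, lies on its centre line up to 28 mm either side of this point.
- interlock (a joint): Travel of the interlock plunger in the hidden socket: 0 = up (start), its top 20 mm below the strip; 0.008 m = fully home, 28 mm below the strip. It moves only under a push of about 8 N (more if pushed fast), then meets a hard stop, and stays where it is left.
- supply: Bench power supply: fixed grey box, 180 mm along its x, 250 mm along its y, flat top 75 mm above the table. Origin at the centre of its underside, axes as those of strip.
- partsbin: Loose small blue open parts bin, 110 x 90 mm, 50 mm high. Origin at the centre of its underside. Bystander.
- driver: Loose screwdriver lying on the bench, about 180 mm long, along its x axis, handle to -x. Bystander.
- spool: Loose grey spool standing on end, 60 mm in diameter, 46 mm high. Origin at the centre of its underside. Bystander.

How it is judged:
On the way, in this order (a step that is already met when the one before it is completed fails the run):
1. the pin's tip slides along the black strip in light contact (pressing more than 0.5 N, moving faster than 2.5 mm/s) for 0.08 s (x of pin_tip in the frame of strip between -0.006 and 0.006 m and y of pin_tip in the frame of strip between -0.055 and 0.055 m and z of pin_tip in the frame of strip between -0.0035 and 0.002 m and contact force between pin and supply above 0.5 N and linear speed of pin above 0.0025 m/s), for 0.08 s.
2. the pin's tip has dropped at least 10 mm into the hidden socket (x of pin_tip in the frame of strip between -0.006 and 0.006 m and y of pin_tip in the frame of strip between -0.055 and 0.055 m and z of pin_tip in the frame of strip below -0.01 m), for 0.1 s.
At the end, for the whole second after the job is handed in: The pin stands released and at rest in the socket in the black strip, within 0.25 rad of upright, its tip at least 24.5 mm below the strip's surface, and the interlock is pressed home (at least 6.5 of 8 mm) (x of pin_tip in the frame of strip between -0.006 and 0.006 m and y of pin_tip in the frame of strip between -0.055 and 0.055 m and z of pin_tip in the frame of strip below -0.0245 m and value of joint interlock above 0.0065 m and angle between pin_grip's own z axis and vertical below 0.25 rad and linear speed of pin below 0.02 m/s and contact force between the fingers and pin below 0.1 N); the robot touches nothing.
It fails at once if the pin is pressed on the supply with more than 30 N (contact force between pin and supply above 30 N).
It fails at once if the parts bin is moved more than 15 mm (distance of partsbin from where it was at the start of the episode above 0.015 m).
It fails at once if the screwdriver is moved more than 15 mm (distance of driver from where it was at the start of the episode above 0.015 m).
It fails at once if the spool is moved more than 15 mm (distance of spool from where it was at the start of the episode above 0.015 m).
It also fails if it takes over 64 s, if anything falls off the work surface, if the arm or the gripper's body presses on something with over 40 N, if the wrist force passes 120 N, or if a joint passes its speed limit or range.

### The arm

A 7-joint arm with a two-finger parallel gripper is mounted at the origin on the work surface. World frame = base frame: x ahead of the robot, y to its left, z up, the work surface at z = 0. Lengths are in m, angles in rad, forces in N, time in s.
With the tool pointing down it reaches from about 0.4 to 0.875 m from the base axis. Payload 19.3 kg.
Tool frame: the origin (TCP) lies at the very end of the fingers, on their centre line; the grasp point (between the pads) lies 19 mm behind it (bot.grasp_offset is the distance from the TCP to the grasp point, in m); z points along the fingers, x is the direction in which the jaws open and shut, and the axes are right-handed (so a half turn about z gives the same grasp; the last joint's range is limited). The gripper opens to 85 mm and grips with 20 to 120 N. Pads are 22 mm wide; open, the fingers measure 114 mm over their backs; the gripper's body (76 mm by 85 mm) begins 54 mm behind the grasp point. The pads swing forward as they close: fully open they stand 13 mm farther back than shut.
Start: joints at [-1.375, 0.521, -0.036, 1.599, 0.021, 1.021, -0.113], TCP at [0.164, 0.603, 0.198] pointing down, gripper open.
Joint ranges: [-2.91, 2.91], [-0.3, 2.13], [-1.5, 1.42], [0.17, 2.43], [-1.26, 4.41], [0.16, 1.93], [-2.52, 2.52]. Speed limits (rad/s): [1.89, 1.89, 2.39, 2.39, 3.01, 3.01, 3.01].

### API

Orientations are given as [roll, pitch, yaw] about the fixed x, y, z axes, in that order (R = Rz(yaw) Ry(pitch) Rx(roll)).
In Python, from workcell import status, grab_frame, calibration, job, regions_of, mark_of, bot gives the robot as it stands.
- The arm moves only by the tool carry_out, never from a script. Its argument "deltas" is one flat list of numbers, 5 for each row, row after row: the opening, from -1 (shut) to 1 (fully open), then the shift along the tool's x, y, z in cm, then the turn about the tool's z in degrees. A call has 1 to 20 rows; each row shifts and turns the commanded pose from where the row before left it, along the tool's axes as they then stand; what a row does not reach is not made up. A row lasts 1/12 s, in which the tool goes at most 41.7 mm and 7.16 degrees, less where a joint would pass 70% of its speed; a pose out of reach is approached as far as the arm can. A call with a gripper value outside its range is refused whole. The fingers move at their own pace and stop on an object; "newtons" is the grip in N (left out, the last holds). Time passes only in rows, so rows that do not move let the fingers close. It gives the time, the measured TCP pose, the force and the opening at its end, in the units of the state.
- status.observe(): the state, without advancing time (a new reading comes with each control period).
- grab_frame(name): name is "scene" or "top"; returns the picture (480x640x3 uint8, red, green, blue); there is no depth.
- calibration(name): a dict with "fov_y" (degrees; the focal length in pixels is half the picture's height over the tangent of half this angle, whatever the lens; pixels are square), "cx", "cy" (the principal point, pixels), "R" (3x3) and "t" (3): a world point X has camera coordinates R X + t. Camera axes: x right, y down, z forward; pixel columns grow to the right and rows downward; lengths in m; the calibration is good to about 2 mm. A picture is of the moment at which its call begins. calibration takes no time and is no camera call.
- job.job_done(): hands the job in, once; it reports no verdict.
Trained networks look in the newest picture that a camera, given by its name, has taken for a name from the list of things; names that differ only in an ending like _2 or _b are one class to them, and where a whole thing is asked for, a point or a joint stands for the part that bears it (a point fixed in the world has none). Each returns a list of dicts, best first, with "p" (0 to 1); they miss things now and then, are a little off and sometimes report something else, mostly with a low value. They report only what shows in the picture. A call takes as long as a camera call.
- regions_of(camera, target): "region" (480x640 bool, what is visible of it) and "xy" ([column, row] in pixels, amid what is visible of it).
- mark_of(camera, target): "xy" ([column, row] in pixels: a listed point, or the origin of a listed thing).
The state is a dict: "clock": time; "qpos": joint angles; "qd": joint speeds; "joint_efforts": joint torques, N m; "position": TCP position; "tool_rot": TCP orientation; "force": force on the tool from outside, world axes, zero at the start; "moment": the same for the moment, N m; "grip_width": finger opening in m.
Only numpy, scipy, OpenCV 4.12 (cv2) and the standard library are available. Lean on these libraries where they do the work, as an engineer would, in place of code of your own. Each camera call takes 0.05 s, during which the arm holds its last target.

## Working session

There is one attempt and no reset: what is moved stays moved. The work goes in short steps, Python scripts to look and compute and a tool call to move; the robot and the scene stay as the last step left them, time stands still between calls to the robot, and variables do not carry over. Pictures are saved under pics/ and viewed, and the job is handed in when it is done.

Besides the shell and the picture viewer there is one more tool, called after "Call:" by a JSON object that holds its "op" and its "data", one argument or row to a line. carry_out: Moves the arm, as the interface text tells. Its arguments: {"type":"object","properties":{"deltas":{"type":"array","items":{"type":"number"}},"newtons":{"type":"number"}},"required":["deltas"]}

```bash
mkdir -p pics; ls; cat > h.py <<'E'
import numpy as np, cv2
from workcell import status, grab_frame, calibration, job, regions_of, mark_of, bot
def K(c):
    f=240/np.tan(np.radians(c['fov_y'])/2); return f,c['cx'],c['cy'],np.array(c['R']),np.array(c['t'])
def ray(cam,xy,z):
    f,cx,cy,R,t=K(calibration(cam)); d=R.T@np.array([(xy[0]-cx)/f,(xy[1]-cy)/f,1]); o=-R.T@t
    return o+d*(z-o[2])/d[2]
def proj(cam,X):
    f,cx,cy,R,t=K(calibration(cam)); p=R@np.array(X)+t; return np.array([cx+f*p[0]/p[2],cy+f*p[1]/p[2]])
E
python3 - <<'E'
from h import *
for c in ('scene','top'):
    cv2.imwrite(f'pics/{c}0.png',grab_frame(c)[...,::-1]); print(c,calibration(c))
    for n,z in (('pin_grip',.088),('stand_hole',.045),('strip',.075),('supply',0),('partsbin',0),('driver',.01),('spool',0)):
        for r in mark_of(c,n)[:2]: print(n,r['p'],r['xy'],ray(c,r['xy'],z).round(4))
s=status.observe(); print(s)
E
```

```text
pics
scene {'fov_y': 57.46543670422773, 'cx': 328.07925089449, 'cy': 236.59384098674084, 'R': array([[-0.77067258,  0.63704084, -0.01558061],
       [ 0.47829844,  0.56212881, -0.67471609],
       [-0.42106339, -0.52743737, -0.73791289]]), 't': array([ 0.46679232, -0.24753586,  1.15889989])}
pin_grip 0.69 [502.3, 298.1] [0.4878 0.3119 0.088 ]
stand_hole 0.8 [495.1, 312.8] [0.489  0.3122 0.045 ]
strip 0.96 [362.0, 204.7] [ 0.5025 -0.0137  0.075 ]
supply 0.8 [360.1, 232.9] [ 0.5095 -0.0074  0.    ]
partsbin 0.57 [274.3, 184.4] [ 0.5594 -0.2606  0.    ]
spool 0.83 [357.9, 413.0] [0.7729 0.2759 0.    ]
top {'fov_y': 46.82668533305612, 'cx': 325.5868508953084, 'cy': 240.23914214364208, 'R': array([[-0.00944016, -0.99967576,  0.02364872],
       [-0.98779433,  0.00564557, -0.15566146],
       [ 0.15547748, -0.02482955, -0.98752734]]), 't': array([0.00389485, 0.63140173, 0.91369835])}
pin_grip 0.8 [131.0, 328.6] [0.4828 0.3154 0.088 ]
stand_hole 0.58 [139.6, 328.7] [0.4826 0.3148 0.045 ]
strip 0.95 [332.0, 316.6] [ 0.4994 -0.0097  0.075 ]
strip 0.6 [373.7, 175.5] [ 0.74   -0.0844  0.075 ]
s
[... 206 characters left out ...]
]
{'clock': 0.8, 'qpos': array([-1.37521673,  0.5214049 , -0.03628767,  1.59951695,  0.02118396,
        1.02108388, -0.11279689]), 'qd': array([ 6.39201606e-05, -3.85824741e-04, -1.04786075e-03, -1.48140320e-03,
        2.21345769e-05,  2.13976776e-03, -9.80936684e-04]), 'joint_efforts': array([-1.41908447e-03, -9.26781321e+01,  1.97716177e+00, -3.70247769e+01,
        1.78894663e-02,  1.59424661e-03,  3.63599966e-06]), 'position': array([0.16418625, 0.60303438, 0.19838178]), 'tool_rot': array([-3.14158641e+00,  2.95060273e-05,  1.30495816e+00]), 'force': array([0.065279  , 0.0073011 , 0.18475043]), 'moment': array([-0.0618398 ,  0.02586322, -0.0317845 ]), 'grip_width': 0.08501451014640898}
```

View pics/scene0.png

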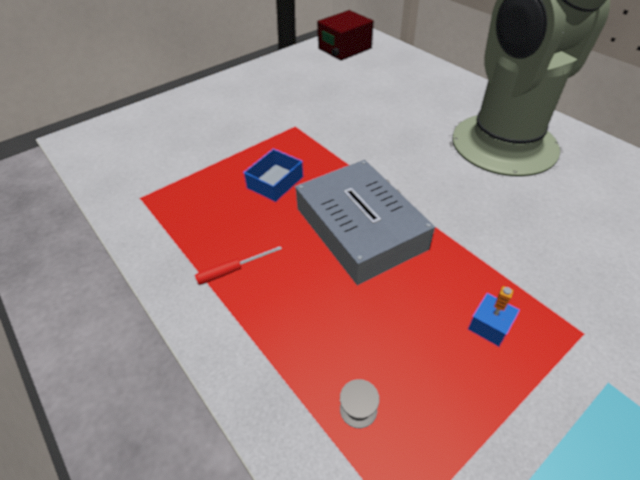

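View pics/top0.png

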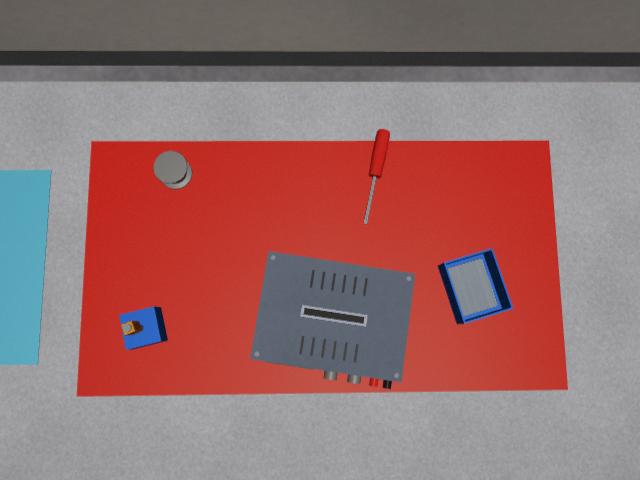

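Scene view: the supply is at about (362,205) with the strip on top, the pin and stand at (500,305). Top view: the strip is at (333,316), the pin at (131,328), the spool, driver and bin are clear of the path. Next I'll measure the strip's edges and the pin's yaw.

```bash
python3 - <<'E'
from h import *
T=cv2.imread('pics/top0.png');S=cv2.imread('pics/scene0.png')
a=cv2.resize(T[295:360,105:180],None,fx=5,fy=5,interpolation=cv2.INTER_CUBIC)
b=cv2.resize(S[275:350,460:530],None,fx=5,fy=5,interpolation=cv2.INTER_CUBIC)
h=max(a.shape[0],b.shape[0]);c=np.zeros((h,a.shape[1]+b.shape[1],3),np.uint8);c[:a.shape[0],:a.shape[1]]=a;c[:b.shape[0],a.shape[1]:]=b
cv2.imwrite('pics/crop0.png',c)
# strip rim (light) rect, both cams ; rim top z=.078
for cam,I in (('top',T),('scene',S)):
    g=regions_of(cam,'supply') if False else None
    c0=(333,316) if cam=='top' else (362,205)
    r=40; sub=I[c0[1]-r:c0[1]+r,c0[0]-r:c0[0]+r].astype(int)
    m=(sub.min(2)>150).astype(np.uint8)
    n,l,st,ce=cv2.connectedComponentsWithStats(m); k=1+np.argmax(st[1:,4])
    ys,xs=np.where(l==k); P=np.array([ray(cam,(x+c0[0]-r,y+c0[1]-r),.078)[:2] for x,y in zip(xs,ys)],np.float32)
    rc=cv2.minAreaRect(P*1000); bx=cv2.boxPoints(rc).round(1); print(cam,st[k],rc,bx.tolist())
    d=((sub.max(2)<70)).astype(np.uint8); n,l,st,ce=cv2.connectedComponentsWithStats(d)
    k=1+np.argmax(st[1:,4]); ys,xs=np.where(l==k)
    P=np.array([ray(cam,(x+c0[0]-r,y+c0[1]-r),.075)[:2] for x,y in zip(xs,ys)],np.float32)
    print('dark',st[k],cv2.minAreaRect(P*1000))
for cam in('top','scene'):
  r=regions_of(cam,'supply')[0]; ys,xs=np.where(r['region']); 
  P=np.array([ray(cam,(x,y),.075)[:2] for x,y in zip(xs,ys)],np.float32)*1000
  print(cam,'supply',cv2.minAreaRect(P))
  for n in('pin_grip','stand_hole'):
    rr=regions_of(cam,n)
    for q in rr[:1]: print(n,q['p'],q['xy'],q['region'].sum())
E
```

```text
top [  8  29  66  21 154] ((501.162353515625, -11.94466781616211), (108.56819152832031, 17.943870544433594), 80.68604278564453) [[483.5, -64.0999984741211], [501.20001220703125, -67.0], [518.7999877929688, 40.20000076293945], [501.1000061035156, 43.099998474121094]]
dark [ 11  32  60  15 336] ((501.82366943359375, -12.280517578125), (98.83479309082031, 9.242400169372559), 80.81977081298828)
scene [ 49   0  31  29 471] ((408.0599670410156, -41.237457275390625), (93.8230209350586, 66.71759796142578), 44.02095031738281) [[351.1000061035156, -49.79999923706055], [397.5, -97.80000305175781], [465.0, -32.599998474121094], [418.6000061035156, 15.399999618530273]]
dark [  0  57  19  23 198] ((612.1658325195312, 3.4688262939453125), (68.08430480957031, 21.511343002319336), 80.77201080322266)Traceback (most recent call last):
  File "<stdin>", line 22, in <module>
  File "h.py", line 6, in ray
    f,cx,cy,R,t=K(calibration(cam)); d=R.T@np.array([(xy[0]-cx)/f,(xy[1]-cy)/f,1]); o=-R.T@t
                  ~~~~~~~~~~~^^^^^
ValueError: time passes only in moves, steps and waits
```

View pics/crop0.png

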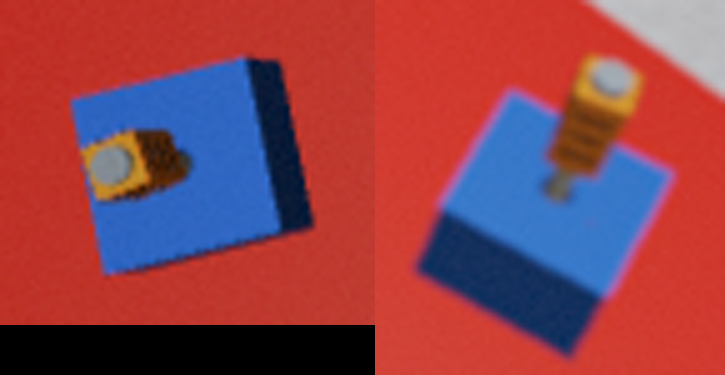

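```bash
cat > h.py <<'E'
import numpy as np, cv2, pickle, os
from workcell import status, grab_frame, calibration, job, regions_of, mark_of, bot
if not os.path.exists('cal.pkl'): pickle.dump({c:calibration(c) for c in('scene','top')},open('cal.pkl','wb'))
CAL=pickle.load(open('cal.pkl','rb'))
def K(cam):
    c=CAL[cam];f=240/np.tan(np.radians(c['fov_y'])/2); return f,c['cx'],c['cy'],np.array(c['R']),np.array(c['t'])
def ray(cam,xy,z):
    f,cx,cy,R,t=K(cam); d=R.T@np.array([(xy[0]-cx)/f,(xy[1]-cy)/f,1]); o=-R.T@t
    return o+d*(z-o[2])/d[2]
def proj(cam,X):
    f,cx,cy,R,t=K(cam); p=R@np.array(X)+t; return np.array([cx+f*p[0]/p[2],cy+f*p[1]/p[2]])
E
python3 - <<'E'
from h import *
def quad(cam,pts,o,z):
    P=np.array([ray(cam,(p[0]/5-.4+o[0],p[1]/5-.4+o[1]),z)[:2] for p in pts])*1000
    e=np.roll(P,-1,0)-P
    print(cam,z,P.mean(0).round(1),np.hypot(*e.T).round(1),(np.degrees(np.arctan2(e[:,1],e[:,0]))%90).round(1))
quad('top',[(72,100),(247,57),(282,233),(105,274)],(105,295),.045)
quad('top',[(82,148),(135,131),(149,187),(96,201)],(105,295),.108)
quad('scene',[(515-375,90),(675-375,175),(608-375,298),(442-375,208)],(460,275),.045)
quad('scene',[(588-375,55),(643-375,68),(628-375,117),(573-375,102)],(460,275),.108)
for cam in('top','scene'):
  print(cam, 'handle top ctr', ray(cam,(105+111/5-.4,295+165/5-.4) if cam=='top' else (460+(612-375)/5-.4,275+75/5-.4),.1085))
print(proj('scene',(.5018,-.0122,.075)))
d=np.array([np.cos(np.radians(80.7)),np.sin(np.radians(80.7)),0])
c=np.array([.5018,-.0122,.075]);S=cv2.imread('pics/scene0.png')[170:245,320:405];S=cv2.resize(S,None,fx=7,fy=7,interpolation=cv2.INTER_CUBIC)
for k in(-.05,0,.05):
    q=proj('scene',c+k*d);p=((q-[320,170]+.5)*7).astype(int);cv2.circle(S,tuple(int(v) for v in p),4,(0,255,0),1)
cv2.imwrite('pics/strip.png',S)
E
```

```text
top 0.045 [484.2 314.3] [60.  60.7 60.  59.7] [13.5 13.3 12.5 13.3]
top 0.108 [483.9 314.2] [17.2 18.3 16.9 17.3] [17.5 16.4 14.4 17.3]
scene 0.045 [487.1 313.6] [58.8 59.8 58.8 61.1] [12.4 13.2 13.7 13.3]
scene 0.108 [488.2 313.1] [17.3 21.6 17.  20.9] [32.2 22.3 29.9 22.6]
top handle top ctr [0.48444129 0.31546994 0.1085    ]
scene handle top ctr [0.48424475 0.31161337 0.1085    ]
[362.7272888  204.93720123]
```

View pics/strip.png

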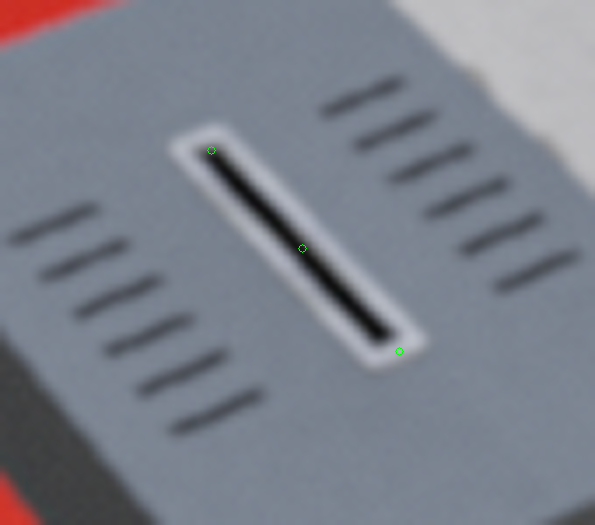

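```bash
cat >> h.py <<'E'
def go(tx,ty,tz):
    s=status.observe();p=s['position'];y=s['tool_rot'][2];d=np.array([tx,ty,tz])-p
    print('yaw',np.degrees(y).round(2),'pos',p.round(4),'rot',np.array(s['tool_rot']).round(4),'F',np.array(s['force']).round(2),'w',s['grip_width'],'t',s['clock'])
    print('tool cm',(100*np.array([d@[np.cos(y),np.sin(y),0],d@[np.sin(y),-np.cos(y),0],-d[2]])).round(3))
E
python3 -c "
from h import *
print(ray('scene',(320+296/7-.5,170+244/7-.5),.075)); go(.4855,.3142,.198)"
```

```text
[ 0.50209669 -0.01472919  0.075     ]
yaw 74.77 pos [0.1642 0.603  0.1984] rot [ 3.1416 -0.      1.3049] F [ 1.24 -0.48 -0.21] w 0.08517464600358093 t 0.85
tool cm [-19.425  38.589   0.041]
```

Call:
{"op": "carry_out", "data": {
  "deltas": [1, 0, 0, 0, 6.75, 1, 0, 0, 0, 6.75, 1, 0, 0, 0, 6.75, 1, 0, 0, 0, 6.75, 1, 0, 0, 0, 6.75, 1, 0, 0, 0, 6.75, 1, 0, 0, 0, 6.75, 1, 0, 0, 0, 6.75, 1, 0, 0, 0, 6.75, 1, 0, 0, 0, 0, 1, 0, 0, 0, 0]
}}

```text
clock: 1.77
position: [0.164, 0.6031, 0.1983]
tool_rot: [3.141, -0.0, 0.249]
force: [-0.5, -0.7, -0.1]
grip_width: 0.0854
```

```bash
python3 -c "
from h import *
go(.4855,.3142,.198)"
```

```text
yaw 14.25 pos [0.164  0.6031 0.1983] rot [ 3.1414e+00 -2.0000e-04  2.4870e-01] F [-0.46 -0.68 -0.14] w 0.08543338370970562 t 1.7667
tool cm [2.4051e+01 3.5911e+01 3.3000e-02]
```

Call:
{"op": "carry_out", "data": {
  "deltas": [1, 1.7, 2.55, 0, 0, 1, 1.7, 2.55, 0, 0, 1, 1.7, 2.55, 0, 0, 1, 1.7, 2.55, 0, 0, 1, 1.7, 2.55, 0, 0, 1, 1.7, 2.55, 0, 0, 1, 1.7, 2.55, 0, 0, 1, 1.7, 2.55, 0, 0, 1, 1.7, 2.55, 0, 0, 1, 1.7, 2.55, 0, 0, 1, 1.7, 2.55, 0, 0, 1, 1.7, 2.55, 0, 0, 1, 1.7, 2.55, 0, 0, 1, 1.7, 2.55, 0, 0, 1, 0.25, 0.2, 0, 0, 1, 0, 0, 0, 0, 1, 0, 0, 0, 0]
}}

```text
clock: 3.18
position: [0.4841, 0.3134, 0.1983]
tool_rot: [-3.141, 0.0, 0.247]
force: [0.7, -0.4, -0.1]
grip_width: 0.0854
```

```bash
python3 -c "
from h import *
go(.4853,.3140,.069)"
```

```text
yaw 14.16 pos [0.4841 0.3134 0.1983] rot [-3.1413e+00  4.0000e-04  2.4720e-01] F [ 0.7  -0.41 -0.14] w 0.08538018057221514 t 3.1833
tool cm [ 0.13  -0.034 12.928]
```

Call:
{"op": "carry_out", "data": {
  "deltas": [1, 0.1, 0, 1.3, 0, 1, 0, 0, 1.3, 0, 1, 0, 0, 1.3, 0, 1, 0, 0, 1.3, 0, 1, 0, 0, 1.3, 0, 1, 0, 0, 1.3, 0, 1, 0, 0, 1.3, 0, 1, 0, 0, 1.3, 0, 1, 0, 0, 1.3, 0, 1, 0, 0, 1.2, 0, 1, 0, 0, 0, 0, 1, 0, 0, 0, 0]
}}

```text
clock: 4.18
position: [0.4848, 0.3137, 0.0692]
tool_rot: [3.141, 0.001, 0.246]
force: [0.1, 0.2, 1.0]
grip_width: 0.0853
```

Call:
{"op": "carry_out", "data": {
  "deltas": [-1, 0, 0, 0, 0, -1, 0, 0, 0, 0, -1, 0, 0, 0, 0, -1, 0, 0, 0, 0, -1, 0, 0, 0, 0, -1, 0, 0, 0, 0, -1, 0, 0, 0, 0, -1, 0, 0, 0, 0, -1, 0, 0, 0, 0, -1, 0, 0, 0, 0, -1, 0, 0, 0, 0, -1, 0, 0, 0, 0],
  "newtons": 40
}}

```text
clock: 5.18
position: [0.4856, 0.3133, 0.0695]
tool_rot: [-3.142, -0.0, 0.245]
force: [-0.4, 1.3, 5.3]
grip_width: 0.0162
```

```bash
python3 -c "
from h import *
go(.4853,.3140,.069)
for c in('scene','top'): cv2.imwrite(f'pics/{c}1.png',grab_frame(c)[...,::-1])
S=cv2.imread('pics/scene1.png')[240:350,450:560];T=cv2.imread('pics/top1.png')[280:390,80:190]
cv2.imwrite('pics/g1.png',cv2.resize(np.hstack([S,T]),None,fx=3.6,fy=3.6,interpolation=cv2.INTER_CUBIC))"
```

```text
yaw 14.02 pos [0.4856 0.3133 0.0695] rot [-3.1415e+00 -2.0000e-04  2.4470e-01] F [-0.42  1.3   5.31] w 0.01620428798642672 t 5.1833
tool cm [-0.009 -0.075  0.049]
```

View pics/g1.png

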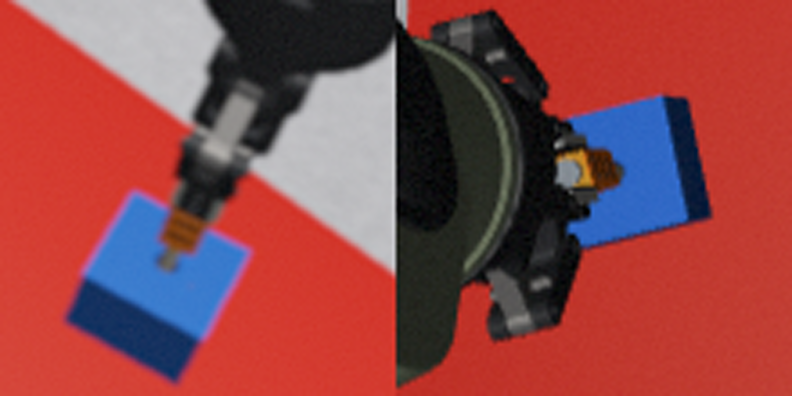

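The picture shows the handle held between the pads (top picture, crop (575,170)), shank still in the hole. Lifting.

Call:
{"op": "carry_out", "data": {
  "deltas": [-1, 0, 0, -0.5, 0, -1, 0, 0, -0.7, 0, -1, 0, 0, -1, 0, -1, 0, 0, -1, 0, -1, 0, 0, -1, 0, -1, 0, 0, -1, 0, -1, 0, 0, -1, 0, -1, 0, 0, -1, 0, -1, 0, 0, -1, 0, -1, 0, 0, -1, 0, -1, 0, 0, -0.8, 0, -1, 0, 0, 0, 0, -1, 0, 0, 0, 0, -1, 0, 0, 0, 0]
}}

```text
clock: 6.45
position: [0.4852, 0.3131, 0.169]
tool_rot: [3.141, 0.001, 0.245]
force: [0.1, 0.5, -0.4]
grip_width: 0.0163
```

```bash
python3 -c "
from h import *
go(.502,-0.0137,.165)
for c in('scene','top'): cv2.imwrite(f'pics/{c}2.png',grab_frame(c)[...,::-1])
S=cv2.imread('pics/scene2.png')[210:350,420:560];T=cv2.imread('pics/top2.png')[260:400,60:200]
cv2.imwrite('pics/g2.png',cv2.resize(np.hstack([S,T]),None,fx=2.8,fy=2.8,interpolation=cv2.INTER_CUBIC))
print(mark_of('scene','pin_tip')[:2]);print(mark_of('top','pin_tip')[:2])
s=status.observe();print(proj('scene',s['position']-[0,0,.061]),proj('top',s['position']-[0,0,.061]))"
```

```text
yaw 14.03 pos [0.4852 0.3131 0.169 ] rot [3.1413e+00 6.0000e-04 2.4480e-01] F [ 0.06  0.53 -0.38] w 0.01634043288337231 t 6.45
tool cm [-6.291 32.115  0.398]
[{'xy': [507.5, 292.9], 'p': 0.86}, {'xy': [360.0, 232.4], 'p': 0.55}]
[{'xy': [127.8, 326.5], 'p': 0.56}]
[507.28683589 290.71400883] [128.46405159 327.03342631]
```

View pics/g2.png

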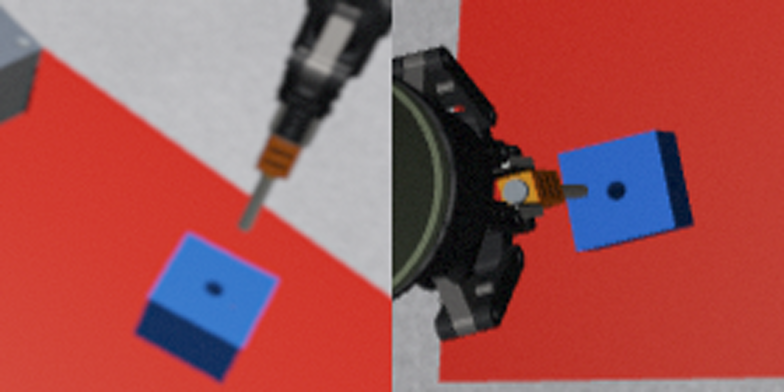

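Call:
{"op": "carry_out", "data": {
  "deltas": [-1, 0, 0, 0, 5.8, -1, 0, 0, 0, 5.8, -1, 0, 0, 0, 5.8, -1, 0, 0, 0, 5.8, -1, 0, 0, 0, 0, -1, 0, 0, 0, 0]
}}

```text
clock: 7.15
position: [0.4853, 0.3133, 0.1691]
tool_rot: [3.141, 0.0, -0.157]
force: [-1.0, -0.1, -0.1]
grip_width: 0.0164
```

```bash
python3 -c "
from h import *
go(.5085,.026,.150)"
```

```text
yaw -8.99 pos [0.4853 0.3133 0.1691] rot [ 3.141e+00  1.000e-04 -1.569e-01] F [-1.   -0.14 -0.12] w 0.016372742293767957 t 7.15
tool cm [ 6.778 28.01   1.913]
```

Call:
{"op": "carry_out", "data": {
  "deltas": [-1, 0.48, 2, 0, 0.3, -1, 0.48, 2, 0, 0, -1, 0.48, 2, 0, 0, -1, 0.48, 2, 0, 0, -1, 0.48, 2, 0, 0, -1, 0.48, 2, 0, 0, -1, 0.48, 2, 0, 0, -1, 0.48, 2, 0, 0, -1, 0.48, 2, 0, 0, -1, 0.48, 2, 0, 0, -1, 0.48, 2, 0, 0, -1, 0.48, 2, 0, 0, -1, 0.48, 2, 0, 0, -1, 0.48, 2, 0, 0, -1, 0, 0, 0.5, 0, -1, 0, 0, 0.7, 0, -1, 0, 0, 0.4, 0, -1, 0, 0, 0, 0, -1, 0, 0, 0, 0, -1, 0, 0, 0, 0]
}}

```text
clock: 8.82
position: [0.5057, 0.0265, 0.1534]
tool_rot: [3.142, 0.0, -0.164]
force: [-0.0, 0.1, -1.1]
grip_width: 0.0163
```

```bash
python3 -c "
from h import *
go(.5085,.026,.148)
for c in('scene','top'): cv2.imwrite(f'pics/{c}3.png',grab_frame(c)[...,::-1])
S=cv2.imread('pics/scene3.png')[150:250,310:410];T=cv2.imread('pics/top3.png')[265:365,270:370]
cv2.imwrite('pics/g3.png',cv2.resize(np.hstack([S,T]),None,fx=4,fy=4,interpolation=cv2.INTER_CUBIC))
print(mark_of('scene','pin_tip')[:2]);print(mark_of('top','pin_tip')[:2])
s=status.observe();print(proj('scene',s['position']-[0,0,.061]),proj('top',s['position']-[0,0,.061]))"
```

```text
yaw -9.4 pos [0.5057 0.0265 0.1534] rot [ 3.1415e+00  1.0000e-04 -1.6400e-01] F [-0.    0.06 -1.07] w 0.016308885899464814 t 8.8167
tool cm [0.282 0.008 0.543]
[]
[]
[374.83213684 209.57195815] [310.24812902 312.581906  ]
```

View pics/g3.png

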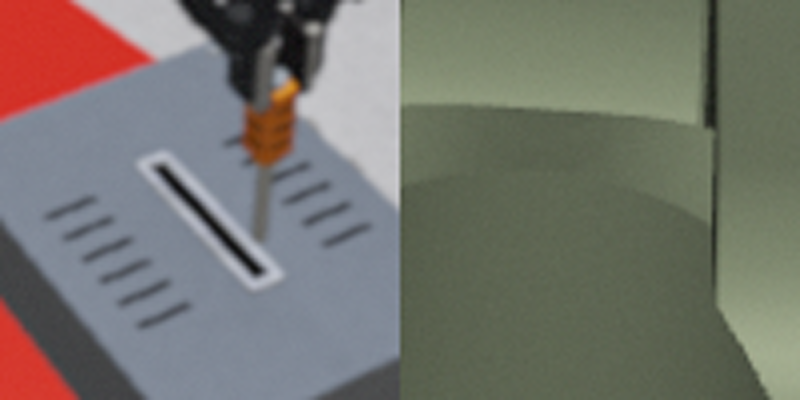

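Call:
{"op": "carry_out", "data": {
  "deltas": [-1, 0.28, 0, 0, 0, -1, 0, 0, 0.3, 0, -1, 0, 0, 0.3, 0, -1, 0, 0, 0.3, 0, -1, 0, 0, 0.1, 0, -1, 0, 0, 0, 0, -1, 0, 0, 0, 0]
}}

```text
clock: 9.6
position: [0.5084, 0.0255, 0.1433]
tool_rot: [3.141, 0.0, -0.166]
force: [0.1, 0.0, 0.3]
grip_width: 0.0164
```

```bash
python3 -c "
from h import *
go(.5085,.026,.136)
for c in('scene',): cv2.imwrite(f'pics/{c}4.png',grab_frame(c)[...,::-1])
S=cv2.imread('pics/scene4.png')[160:235,330:410]
cv2.imwrite('pics/g4.png',cv2.resize(S,None,fx=8,fy=8,interpolation=cv2.INTER_CUBIC))
s=status.observe();print((proj('scene',s['position']-[0,0,.061])-[330,160]+.5)*8)"
```

```text
yaw -9.49 pos [0.5084 0.0255 0.1433] rot [ 3.1414e+00  2.0000e-04 -1.6560e-01] F [0.12 0.   0.31] w 0.01636112664934912 t 9.6
tool cm [ 0.001 -0.055  0.729]
[350.19291835 433.24505843]
```

View pics/g4.png

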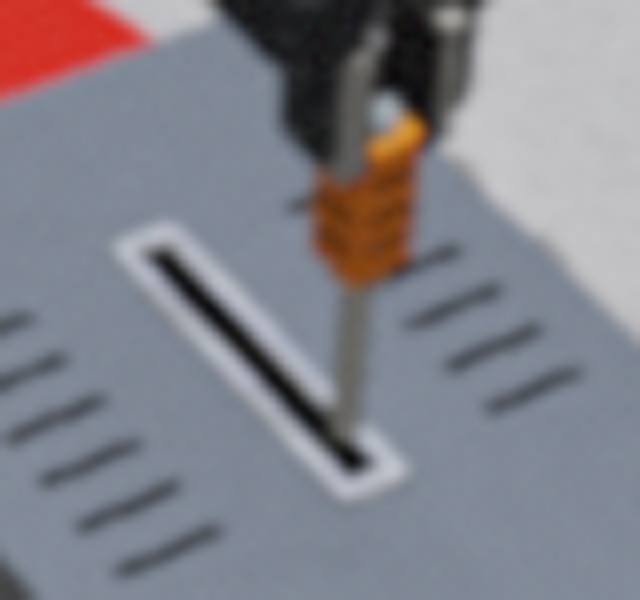

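Picture: tip at crop (345,440) just above the channel (dark from (155,250) to (360,465)), on the centre line, near the right end. Small shift inward and guarded descent.

Call:
{"op": "carry_out", "data": {
  "deltas": [-1, 0, 0.2, 0, 0, -1, 0, 0, 0.1, 0, -1, 0, 0, 0.1, 0, -1, 0, 0, 0.1, 0, -1, 0, 0, 0.1, 0, -1, 0, 0, 0.05, 0, -1, 0, 0, 0, 0, -1, 0, 0, 0, 0]
}}

```text
clock: 10.32
position: [0.5081, 0.0236, 0.1389]
tool_rot: [3.142, 0.0, -0.165]
force: [-0.2, 0.0, -0.3]
grip_width: 0.0163
```

Call:
{"op": "carry_out", "data": {
  "deltas": [-1, 0, 0, 0.05, 0, -1, 0, 0, 0.05, 0, -1, 0, 0, 0, 0]
}}

```text
clock: 10.57
position: [0.5081, 0.0236, 0.1378]
tool_rot: [3.142, 0.0, -0.165]
force: [0.5, 0.5, -1.6]
grip_width: 0.0164
```

Call:
{"op": "carry_out", "data": {
  "deltas": [-1, 0, 0, 0.05, 0, -1, 0, 0, 0, 0]
}}

```text
clock: 10.73
position: [0.5081, 0.0236, 0.1373]
tool_rot: [3.142, 0.0, -0.165]
force: [-0.0, 0.1, -1.1]
grip_width: 0.0166
```

Call:
{"op": "carry_out", "data": {
  "deltas": [-1, 0, 0, 0.04, 0, -1, 0, 0, 0, 0]
}}

```text
clock: 10.9
position: [0.5082, 0.0236, 0.137]
tool_rot: [3.142, 0.0, -0.165]
force: [0.6, 0.0, -1.3]
grip_width: 0.0163
```

Call:
{"op": "carry_out", "data": {
  "deltas": [-1, 0, 0, 0.04, 0, -1, 0, 0, 0, 0]
}}

```text
clock: 11.07
position: [0.5083, 0.0236, 0.1367]
tool_rot: [-3.142, -0.0, -0.166]
force: [0.1, -1.0, 1.4]
grip_width: 0.0164
```

Call:
{"op": "carry_out", "data": {
  "deltas": [-1, 0, 0, 0.03, 0, -1, 0, 0, 0, 0]
}}

```text
clock: 11.23
position: [0.5084, 0.0236, 0.1365]
tool_rot: [-3.141, -0.0, -0.165]
force: [-0.7, 1.1, 5.2]
grip_width: 0.0163
```

Contact of about 5 N at the expected height (tip ≈ 0.075). Sliding.

Call:
{"op": "carry_out", "data": {
  "deltas": [-1, 0, 0.08, 0, 0, -1, 0, 0.08, 0, 0, -1, 0, 0.08, 0, 0, -1, 0, 0.08, 0, 0]
}}

```text
clock: 11.57
position: [0.5077, 0.0204, 0.1364]
tool_rot: [-3.141, -0.0, -0.165]
force: [-0.2, 1.5, 4.6]
grip_width: 0.016
```

Call:
{"op": "carry_out", "data": {
  "deltas": [-1, 0, 0.08, 0, 0, -1, 0, 0.08, 0, 0, -1, 0, 0.08, 0, 0]
}}

```text
clock: 11.82
position: [0.5072, 0.018, 0.1363]
tool_rot: [-3.141, 0.0, -0.165]
force: [-0.8, 0.5, 6.0]
grip_width: 0.0165
```

Call:
{"op": "carry_out", "data": {
  "deltas": [-1, 0, 0.08, 0, 0, -1, 0, 0.08, 0, 0, -1, 0, 0.08, 0, 0]
}}

```text
clock: 12.07
position: [0.5067, 0.0157, 0.1362]
tool_rot: [-3.142, 0.0, -0.165]
force: [-1.6, 1.1, 3.9]
grip_width: 0.0162
```

Call:
{"op": "carry_out", "data": {
  "deltas": [-1, 0, 0.08, 0, 0, -1, 0, 0.08, 0, 0, -1, 0, 0.08, 0, 0]
}}

```text
clock: 12.32
position: [0.5063, 0.0133, 0.1362]
tool_rot: [3.142, 0.0, -0.165]
force: [-0.6, 2.8, 2.9]
grip_width: 0.0165
```

Call:
{"op": "carry_out", "data": {
  "deltas": [-1, 0, 0.08, 0, 0, -1, 0, 0.08, 0, 0, -1, 0, 0.08, 0, 0]
}}

```text
clock: 12.57
position: [0.5061, 0.0108, 0.1363]
tool_rot: [3.142, -0.0, -0.166]
force: [0.3, 1.2, 2.5]
grip_width: 0.0168
```

Call:
{"op": "carry_out", "data": {
  "deltas": [-1, 0, 0.08, 0, 0, -1, 0, 0.08, 0, 0, -1, 0, 0.08, 0, 0]
}}

```text
clock: 12.82
position: [0.5057, 0.0084, 0.1363]
tool_rot: [3.142, -0.0, -0.166]
force: [0.4, 1.0, 1.6]
grip_width: 0.0163
```

Call:
{"op": "carry_out", "data": {
  "deltas": [-1, 0, 0.08, 0, 0, -1, 0, 0.08, 0, 0, -1, 0, 0.08, 0, 0]
}}

```text
clock: 13.07
position: [0.5051, 0.0059, 0.1362]
tool_rot: [3.141, 0.0, -0.166]
force: [0.5, -0.3, -0.3]
grip_width: 0.0165
```

Call:
{"op": "carry_out", "data": {
  "deltas": [-1, 0, 0, 0.03, 0, -1, 0, 0, 0.03, 0, -1, 0, 0, 0, 0]
}}

```text
clock: 13.32
position: [0.5052, 0.0062, 0.1356]
tool_rot: [3.141, 0.0, -0.165]
force: [0.3, -0.1, -0.3]
grip_width: 0.0164
```

Call:
{"op": "carry_out", "data": {
  "deltas": [-1, 0, 0, 0.04, 0, -1, 0, 0, 0.04, 0, -1, 0, 0, 0, 0]
}}

```text
clock: 13.57
position: [0.5052, 0.0062, 0.1348]
tool_rot: [3.141, 0.0, -0.165]
force: [-0.2, 0.6, -0.0]
grip_width: 0.0164
```

Call:
{"op": "carry_out", "data": {
  "deltas": [-1, 0, 0, 0.04, 0, -1, 0, 0, 0.04, 0, -1, 0, 0, 0, 0]
}}

```text
clock: 13.82
position: [0.5052, 0.0062, 0.134]
tool_rot: [3.142, 0.0, -0.165]
force: [0.0, 0.1, -0.5]
grip_width: 0.0162
```

Call:
{"op": "carry_out", "data": {
  "deltas": [-1, 0, 0.07, 0, 0, -1, 0, 0.07, 0, 0, -1, 0, 0, 0, 0]
}}

```text
clock: 14.07
position: [0.505, 0.0047, 0.1341]
tool_rot: [3.142, 0.0, -0.166]
force: [-0.5, 1.2, 0.4]
grip_width: 0.0164
```

Call:
{"op": "carry_out", "data": {
  "deltas": [-1, 0, 0, 0.05, 0, -1, 0, 0, 0.05, 0, -1, 0, 0, 0.05, 0, -1, 0, 0, 0, 0]
}}

```text
clock: 14.4
position: [0.505, 0.0048, 0.1325]
tool_rot: [3.142, 0.0, -0.165]
force: [1.0, 0.6, -0.7]
grip_width: 0.0161
```

Call:
{"op": "carry_out", "data": {
  "deltas": [-1, 0, 0, 0.05, 0, -1, 0, 0, 0.05, 0, -1, 0, 0, 0.05, 0, -1, 0, 0, 0, 0]
}}

```text
clock: 14.73
position: [0.505, 0.0048, 0.131]
tool_rot: [3.142, 0.0, -0.165]
force: [0.1, 1.1, -0.3]
grip_width: 0.0163
```

Call:
{"op": "carry_out", "data": {
  "deltas": [-1, 0, 0, 0.1, 0, -1, 0, 0, 0.1, 0, -1, 0, 0, 0.1, 0, -1, 0, 0, 0, 0]
}}

```text
clock: 15.07
position: [0.5049, 0.0048, 0.1279]
tool_rot: [3.141, 0.0, -0.166]
force: [0.2, 0.2, -0.6]
grip_width: 0.0165
```

Call:
{"op": "carry_out", "data": {
  "deltas": [-1, 0, 0, 0.1, 0, -1, 0, 0, 0.1, 0, -1, 0, 0, 0.1, 0, -1, 0, 0, 0, 0]
}}

```text
clock: 15.4
position: [0.5049, 0.0048, 0.1249]
tool_rot: [3.141, 0.0, -0.165]
force: [0.3, 0.6, -0.4]
grip_width: 0.0161
```

Call:
{"op": "carry_out", "data": {
  "deltas": [-1, 0, 0, 0.1, 0, -1, 0, 0, 0.1, 0, -1, 0, 0, 0.1, 0, -1, 0, 0, 0, 0]
}}

```text
clock: 15.73
position: [0.5049, 0.0048, 0.1219]
tool_rot: [3.141, 0.0, -0.166]
force: [0.3, 0.5, -1.0]
grip_width: 0.0163
```

Call:
{"op": "carry_out", "data": {
  "deltas": [-1, 0, 0, 0.1, 0, -1, 0, 0, 0.1, 0, -1, 0, 0, 0.1, 0, -1, 0, 0, 0.1, 0, -1, 0, 0, 0, 0]
}}

```text
clock: 16.15
position: [0.505, 0.0048, 0.1179]
tool_rot: [3.141, 0.0, -0.165]
force: [-0.7, 0.6, -1.7]
grip_width: 0.0167
```

Call:
{"op": "carry_out", "data": {
  "deltas": [-1, 0, 0, 0.04, 0, -1, 0, 0, 0.04, 0, -1, 0, 0, 0.04, 0]
}}

```text
clock: 16.4
position: [0.5051, 0.0048, 0.1169]
tool_rot: [-3.142, -0.0, -0.166]
force: [0.8, 1.8, 0.0]
grip_width: 0.0163
```

Call:
{"op": "carry_out", "data": {
  "deltas": [-1, 0, 0, 0.04, 0, -1, 0, 0, 0.04, 0, -1, 0, 0, 0.04, 0]
}}

```text
clock: 16.65
position: [0.5054, 0.0048, 0.116]
tool_rot: [-3.141, -0.001, -0.166]
force: [-0.8, 0.0, 9.3]
grip_width: 0.0165
```

Call:
{"op": "carry_out", "data": {
  "deltas": [-1, 0, 0, 0.04, 0, -1, 0, 0, 0.04, 0, -1, 0, 0, 0.04, 0]
}}

```text
clock: 16.9
position: [0.5055, 0.0048, 0.1149]
tool_rot: [-3.141, -0.001, -0.166]
force: [0.3, 1.4, 7.9]
grip_width: 0.0162
```

Call:
{"op": "carry_out", "data": {
  "deltas": [-1, 0, 0, 0.04, 0, -1, 0, 0, 0.04, 0, -1, 0, 0, 0.04, 0]
}}

```text
clock: 17.15
position: [0.5055, 0.0048, 0.1137]
tool_rot: [-3.141, -0.001, -0.166]
force: [-0.6, -0.1, 8.8]
grip_width: 0.0166
```

Call:
{"op": "carry_out", "data": {
  "deltas": [-1, 0, 0, 0.04, 0, -1, 0, 0, 0.04, 0, -1, 0, 0, 0.04, 0]
}}

```text
clock: 17.4
position: [0.5055, 0.0048, 0.1125]
tool_rot: [-3.141, -0.001, -0.166]
force: [-0.1, 0.7, 9.1]
grip_width: 0.0163
```

Call:
{"op": "carry_out", "data": {
  "deltas": [-1, 0, 0, 0.04, 0, -1, 0, 0, 0.04, 0, -1, 0, 0, 0.04, 0]
}}

```text
clock: 17.65
position: [0.5055, 0.0049, 0.1113]
tool_rot: [-3.141, -0.001, -0.166]
force: [-0.7, 0.3, 8.7]
grip_width: 0.0167
```

Call:
{"op": "carry_out", "data": {
  "deltas": [-1, 0, 0, 0.04, 0, -1, 0, 0, 0.04, 0, -1, 0, 0, 0.02, 0]
}}

```text
clock: 17.9
position: [0.5056, 0.0049, 0.1103]
tool_rot: [-3.141, -0.001, -0.165]
force: [-0.9, 1.0, 9.5]
grip_width: 0.0165
```

Call:
{"op": "carry_out", "data": {
  "deltas": [-1, 0, 0, 0.03, 0, -1, 0, 0, 0.03, 0]
}}

```text
clock: 18.07
position: [0.5056, 0.0049, 0.1098]
tool_rot: [-3.141, -0.001, -0.165]
force: [-0.4, 1.1, 8.2]
grip_width: 0.0162
```

Call:
{"op": "carry_out", "data": {
  "deltas": [-1, 0, 0, 0.03, 0, -1, 0, 0, 0.02, 0]
}}

```text
clock: 18.23
position: [0.5056, 0.0049, 0.1093]
tool_rot: [-3.141, -0.001, -0.166]
force: [-0.5, 0.2, 9.6]
grip_width: 0.0162
```

Call:
{"op": "carry_out", "data": {
  "deltas": [-1, 0, 0, 0.02, 0, -1, 0, 0, 0, 0]
}}

```text
clock: 18.4
position: [0.5055, 0.0049, 0.109]
tool_rot: [-3.141, -0.001, -0.165]
force: [-0.8, 1.2, 9.0]
grip_width: 0.0161
```

Call:
{"op": "carry_out", "data": {
  "deltas": [-1, 0, 0, 0.02, 0, -1, 0, 0, 0, 0]
}}

```text
clock: 18.57
position: [0.5056, 0.0049, 0.1089]
tool_rot: [-3.141, -0.001, -0.165]
force: [-0.6, 1.1, 9.4]
grip_width: 0.0164
```

Call:
{"op": "carry_out", "data": {
  "deltas": [-1, 0, 0, 0.02, 0, -1, 0, 0, 0, 0]
}}

```text
clock: 18.73
position: [0.5056, 0.0049, 0.1087]
tool_rot: [-3.141, -0.001, -0.165]
force: [-0.4, 1.4, 9.5]
grip_width: 0.0163
```

Call:
{"op": "carry_out", "data": {
  "deltas": [-1, 0, 0, 0.02, 0, -1, 0, 0, 0, 0]
}}

```text
clock: 18.9
position: [0.5056, 0.005, 0.1085]
tool_rot: [-3.141, -0.001, -0.165]
force: [-0.3, 1.1, 9.0]
grip_width: 0.0162
```

Call:
{"op": "carry_out", "data": {
  "deltas": [-1, 0, 0, 0.02, 0, -1, 0, 0, 0, 0]
}}

```text
clock: 19.07
position: [0.5056, 0.005, 0.1083]
tool_rot: [-3.141, -0.001, -0.165]
force: [-0.3, 1.7, 9.0]
grip_width: 0.0166
```

Call:
{"op": "carry_out", "data": {
  "deltas": [-1, 0, 0, 0.02, 0, -1, 0, 0, 0, 0]
}}

```text
clock: 19.23
position: [0.5057, 0.005, 0.1082]
tool_rot: [-3.141, -0.001, -0.165]
force: [-0.1, 2.1, 12.0]
grip_width: 0.0167
```

Call:
{"op": "carry_out", "data": {
  "deltas": [-1, 0, 0, 0.02, 0, -1, 0, 0, 0, 0]
}}

```text
clock: 19.4
position: [0.5058, 0.005, 0.1081]
tool_rot: [-3.141, -0.002, -0.166]
force: [-0.7, 1.7, 14.1]
grip_width: 0.0162
```

Call:
{"op": "carry_out", "data": {
  "deltas": [-1, 0, 0, 0.02, 0, -1, 0, 0, 0, 0]
}}

```text
clock: 19.57
position: [0.5059, 0.005, 0.108]
tool_rot: [-3.141, -0.002, -0.166]
force: [-1.0, 1.3, 14.9]
grip_width: 0.0162
```

Force rises past the steady 9 N at TCP z 0.108, 28 mm below the strip-contact height: hard stop. Unload slightly, open, and rise.

Call:
{"op": "carry_out", "data": {
  "deltas": [-1, 0, 0, -0.04, 0, -1, 0, 0, 0, 0]
}}

```text
clock: 19.73
position: [0.5056, 0.005, 0.1081]
tool_rot: [-3.141, -0.001, -0.165]
force: [-0.2, 1.9, 9.4]
grip_width: 0.0167
```

Call:
{"op": "carry_out", "data": {
  "deltas": [1, 0, 0, 0, 0, 1, 0, 0, 0, 0, 1, 0, 0, 0, 0, 1, 0, 0, 0, 0, 1, 0, 0, 0, 0, 1, 0, 0, 0, 0, 1, 0, 0, 0, 0, 1, 0, 0, 0, 0, 1, 0, 0, 0, 0, 1, 0, 0, 0, 0]
}}

```text
clock: 20.57
position: [0.505, 0.0048, 0.1076]
tool_rot: [3.142, -0.0, -0.165]
force: [0.4, -0.6, 0.3]
grip_width: 0.0852
```

Call:
{"op": "carry_out", "data": {
  "deltas": [1, 0, 0, -0.5, 0, 1, 0, 0, -1, 0, 1, 0, 0, -1.5, 0, 1, 0, 0, -1.5, 0, 1, 0, 0, -1.5, 0, 1, 0, 0, -1.5, 0, 1, 0, 0, -1.5, 0, 1, 0, 0, -1.5, 0, 1, 0, 0, -1, 0, 1, 0, 0, 0, 0, 1, 0, 0, 0, 0]
}}

```text
clock: 21.48
position: [0.5051, 0.0049, 0.223]
tool_rot: [-3.141, -0.001, -0.165]
force: [0.0, 0.4, -0.6]
grip_width: 0.0855
```

```bash
python3 -c "
from h import *
go(.5,0,.2)
cv2.imwrite('pics/scene5.png',grab_frame('scene')[...,::-1])
S=cv2.imread('pics/scene5.png')[130:235,310:430]
cv2.imwrite('pics/g5.png',cv2.resize(S,None,fx=5.5,fy=5.5,interpolation=cv2.INTER_CUBIC))
print('pred grip centre,top at home',[((proj('scene',(.5052,.0048,z))-[310,130]+.5)*5.5).round(0) for z in (.127,.147,.107)], mark_of('scene','pin_grip')[:1], proj('scene',(.5052,.0048,.127)))
"
```

```text
yaw -9.47 pos [0.5051 0.0049 0.223 ] rot [-3.1411e+00 -8.0000e-04 -1.6530e-01] F [ 0.05  0.4  -0.58] w 0.08552833969490088 t 21.4833
tool cm [-0.426  0.573  2.299]
pred grip centre,top at home [array([325., 337.]), array([328., 294.]), array([322., 379.])] [{'xy': [368.1, 190.4], 'p': 0.56}] [368.52653157 190.8090727 ]
```

View pics/g5.png

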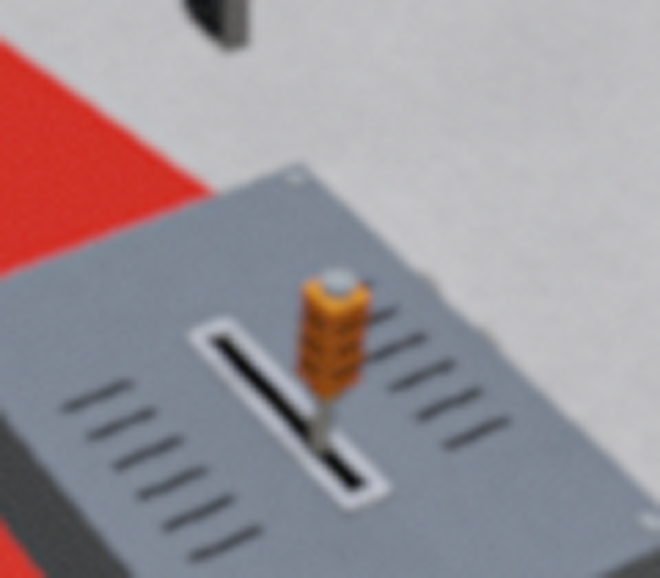

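The pin stands upright in the strip at crop (335,370), with its handle centre within 0.6 px of where a fully seated pin would be. The gripper is clear, so I'm handing in.

```bash
python3 -c "
from h import *
print(job.job_done())"
```

```text
the job is handed in; nothing more can be done
None
```

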